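# Recover dropped knobs from under the terminal guard

### The job

Three control knobs have fallen under the clear guard that overhangs the bench along the front of the mixing console: take the flat metal scoop from its rubber mat, slide it in under the guard until all three knobs lie on it, carry them out on the scoop and tip them into the open parts tray. Then lay the scoop flat back on the mat and let go. Do not touch the knobs with the gripper, and leave the plug, the tape roll and the terminal block where they are.

Things in the scene. Friction and masses are not known exactly. Their poses are not given: they have to be found in the camera images.
- console: Grey mixing console fixed on the bench (bench top at z = 0), 460 mm wide, front wall 90 mm high, stepping to 140 mm 140 mm further back. Origin on the bench at the middle of the foot of the front wall; +x points into the console, y along the wall, z up. Under the guard the wall is flat down to the bench and stops what is pushed against it.
- guard_lip (a point): Middle of the lower front edge of the clear guard, at (-65, 0, 41) mm in the console's frame. The guard is a fixed level ledge, 65 mm deep from the wall to this edge, y -210 to 210 mm; its underside is 48 and its top 52 mm above the bench, and its down-turned lip leaves an opening 41 mm high. Steel brackets close the ends at y = +-212 mm.
- scoop: Flat steel scoop, 190 mm long, 160 to 260 g, lying blade down on the mat. Origin at the underside of the blade's middle; +x to the open front edge, z up. Blade 94 mm wide, 2 mm thick, x -45 to +55 mm, the last 14 mm ramped down to 1 mm. Side walls 14 mm high (90 mm apart inside), x -45 to +30 mm; back wall 20 mm high at x = -45 mm.
- scoop_grip (a point): Middle of the scoop's black handle, at (-90, 0, 44) mm in the scoop's frame. The handle is a level bar along x from x = -135 to -45 mm, 16 mm wide in y, between 34 and 54 mm above the blade's underside; pinch it across y.
- scoop_edge (a point): Middle of the scoop's front edge, underside, at (55, 0, 0) mm in the scoop's frame.
- mat: Black rubber mat fixed on the bench, 240 x 160 x 3 mm, where the scoop lies at the start and must be put back. Origin under its centre, x along the long side. It may be on the left or the right of the bench.
- tray: Open aluminium parts tray, loose, 160 x 160 mm outside and 40 mm high, walls and floor 4 mm, 0.5 kg. Origin under its centre, x and y parallel to its sides. It stands on the side of the bench opposite the mat.
- knob_a_mid (a point): Middle of one of three equal black control knobs: round, 22 mm across, 16 mm high, 12 g, smooth plastic (friction about 0.3), underside tapered to a flat foot 12 mm across, 8 mm below this point. The three start standing beneath the guard within 80 mm along the wall: one pass of the scoop takes them all. Pushed by the scoop's edge they slide to the wall, then climb onto the blade.
- knob_b_mid (a point): Middle of one of three equal black control knobs: round, 22 mm across, 16 mm high, 12 g, smooth plastic (friction about 0.3), underside tapered to a flat foot 12 mm across, 8 mm below this point. The three start standing beneath the guard within 80 mm along the wall: one pass of the scoop takes them all. Pushed by the scoop's edge they slide to the wall, then climb onto the blade.
- knob_c_mid (a point): Middle of one of three equal black control knobs: round, 22 mm across, 16 mm high, 12 g, smooth plastic (friction about 0.3), underside tapered to a flat foot 12 mm across, 8 mm below this point. The three start standing beneath the guard within 80 mm along the wall: one pass of the scoop takes them all. Pushed by the scoop's edge they slide to the wall, then climb onto the blade.
- knob_a: The same knob, origin at the centre of its foot.
- knob_b: The same knob, origin at the centre of its foot.
- knob_c: The same knob, origin at the centre of its foot.
- plug: Steel audio plug standing on end left of the console (+y side), 22 mm across, 66 mm high; leave it alone.
- tape: Roll of black tape lying flat right of the console (-y side), 90 mm across, 19 mm high; leave it alone.
- block: Loose black terminal block, 46 x 22 x 18 mm, lying right of the tape roll; leave it alone.

How it is judged:
By the outcome, as a careful person would: the job done as asked, in the order asked, and still so for the second after the job is handed in, with the robot touching nothing.
It also fails if it takes over 58 s, if anything falls off the work surface, if the arm or the gripper's body presses on something with over 40 N, if the wrist force passes 120 N, or if a joint passes its speed limit or range.

### The arm

A 6-joint arm with a two-finger parallel gripper is mounted at the origin on the work surface. World frame = base frame: x ahead of the robot, y to its left, z up, the work surface at z = 0. Lengths are in m, angles in degrees, forces in N, time in s.
With the tool pointing down it reaches from about 0.3 to 0.75 m from the base axis. Payload 8.5 kg.
Tool frame: the origin (TCP) lies on the centre line of the jaws, within the pads' length; the fingertips stand 17 mm ahead of it and the grasp point (between the pads) lies 2 mm behind it (env.tcp_to_tips is the distance from the TCP to the fingertips, in m); z points along the fingers, y is the line along which they close (so a half turn about z gives the same grasp; the last joint's range is limited). The gripper opens to 85 mm and grips with 20 to 120 N. Pads are 22 mm wide; open, the fingers measure 114 mm over their backs; the gripper's body (76 mm by 85 mm) begins 54 mm behind the grasp point. The pads swing forward as they close: fully open they stand 13 mm farther back than shut.
Start: joints at [59.57, 21.807, 74.336, -0, 83.858, -12.336], TCP at [0.171, 0.523, 0.248] pointing down, gripper open.
Joint ranges: [-178.18, 178.18], [-50.72, 133.34], [12.68, 142.11], [-81.47, 261.47], [9.98, 163.14], [-165.26, 165.26]. Speed limits (degrees/s): [136.94, 136.94, 180, 180, 180, 180].

### API

Orientations are given as a 3x3 rotation matrix whose columns are the frame's x, y, z axes.
In Python, from rig import env gives the robot as it stands. The module is installed in compiled form; this text tells all that it offers.
- The arm moves only by the shell command python3 -m pendant 'ROWS' [FORCE]. ROWS is JSON, a list of rows, each a list of 7 numbers: the opening, from 0 (shut) to 1 (fully open), then the shift along the tool's x, y, z in m, then the turn, a rotation vector about the tool's x, y, z in rad. A call has 1 to 5 rows; each row is the pose to reach, as a shift and turn from the pose commanded when the call began, along the tool's axes at that moment; what a row does not reach only later rows make up. A row lasts 1/8 s, in which the tool goes at most 62.5 mm and 10.7 degrees, less where a joint would pass 70% of its speed; a pose out of reach is approached as far as the arm can. A call with a gripper value outside its range is refused whole. The fingers move at their own pace and stop on an object; FORCE is the grip in N (left out, the last holds). Time passes only in rows, so rows that repeat a pose let the fingers close. It gives the time, the measured TCP pose, the force, the opening and the grip force at its end, in the units of the state.
- env.observe(): the state, without advancing time (a new reading comes with each control period).
- env.get_image(name): name is "side" or "top" or "wrist"; returns a dict with "image" (480x640x3 uint8, blue, green, red), "fx", "fy", "cx", "cy" (pixels), "pose" (4x4, takes a point from camera to world coordinates). Camera axes: x right, y up, looking along -z (the intrinsics and any distortion apply to the point x, -y, -z); pixel columns grow to the right and rows downward; lengths in m; the calibration is good to about 2 mm. The wrist camera is an equidistant fisheye: a pixel r from the principal point sees the ray r / f radians off the axis. A picture is of the moment at which its call begins. There is no depth.
- env.close_job(): hands the job in; it is judged then, once.
Trained networks look in the newest picture that a camera, given by its name, has taken for a name from the list of things; names that differ only in an ending like _2 or _b are one class to them, and where a whole thing is asked for, a point or a joint stands for the part that bears it (a point fixed in the world has none). Each returns a list of dicts, best first, with "conf" (0 to 1); they miss things now and then, are a little off and sometimes report something else, mostly with a low value. They report only what shows in the picture. A call takes as long as a camera call.
- env.find_in(camera, thing): "bbox" ([centre column, centre row, width, height] in pixels, round what is visible of it).
- env.trace(camera, thing): "mask" (480x640 bool, what is visible of it) and "bbox" ([centre column, centre row, width, height] in pixels, round what is visible of it).
- env.tip_of(camera, thing): "centre" ([column, row] in pixels: a listed point, or the origin of a listed thing).
The state is a dict: "time_s": time; "q": joint angles; "qvel": joint speeds; "joint_efforts": joint torques, N m; "position": TCP position; "tool_rot": TCP orientation; "ft_force": force on the tool from outside, world axes, zero at the start; "wrist_torque": the same for the moment, N m; "grip_width": finger opening in m; "gripper_force": force on a finger pad.
Only numpy, scipy, OpenCV 4.12 (cv2) and the standard library are available. Lean on these libraries where they do the work, as an engineer would, in place of code of your own. Each camera call takes 0.05 s, during which the arm holds its last target. There are 200 camera calls.

## Working session

There is one attempt and no reset: what is moved stays moved. The work goes in short steps, Python scripts to look and compute and a shell command to move; the robot and the scene stay as the last step left them, time stands still between calls to the robot, and variables do not carry over. Pictures are saved under pics/ and viewed, at most 10 in all, crops included, and the job is handed in when it is done.

```bash
mkdir -p pics; cat > h.py <<'E'
import numpy as np, cv2
from rig import env
def ray(im,px):
    u=(px[0]-im["cx"])/im["fx"]; v=(px[1]-im["cy"])/im["fy"]
    P=np.array(im["pose"]); d=np.array([u,-v,-1.]); d=P[:3,:3]@d
    return P[:3,3],d
def at(im,px,z):
    o,d=ray(im,px); return o+d*(z-o[2])/d[2]
def proj(im,p):
    P=np.array(im["pose"]); c=P[:3,:3].T@(np.array(p)-P[:3,3])
    return [im["cx"]+im["fx"]*c[0]/-c[2], im["cy"]+im["fy"]*c[1]/c[2]]
E
python3 - <<'E'
from h import *
np.set_printoptions(precision=3,suppress=True)
for n in("top","side"):
    im=env.get_image(n); cv2.imwrite(f"pics/{n}0.png",im["image"])
    print(n,im["fx"],im["cx"],im["cy"],im["pose"], [k for k in im])
    for t,z in dict(console=0,guard_lip=.041,scoop=.003,scoop_grip=.047,scoop_edge=.003,mat=0,tray=0,knob_a_mid=.008,plug=0,tape=0,block=0).items():
        for r in env.tip_of(n,t)[:3]: print(t,round(r["conf"],2),np.round(r["centre"]),at(im,r["centre"],z))
s=env.observe();print(s["time_s"],s["position"],s["tool_rot"])
E
```

```text
top 530.8804167265965 313.77670190437794 233.88660016198864 [[-0.071  0.976 -0.205  0.303]
 [-0.997 -0.069  0.017 -0.053]
 [ 0.003  0.205  0.979  1.451]
 [ 0.     0.     0.     1.   ]] ['image', 'fx', 'fy', 'cx', 'cy', 'pose']
console 0.65 [276. 205.] [0.698 0.021 0.   ]
console 0.37 [277. 222.] [0.646 0.023 0.   ]
guard_lip 0.83 [277. 222.] [0.638 0.02  0.041]
guard_lip 0.56 [182. 267.] [0.532 0.28  0.041]
scoop 0.57 [185. 265.] [0.543 0.282 0.003]
scoop 0.21 [179. 246.] [0.599 0.297 0.003]
scoop_grip 0.93 [181. 297.] [0.451 0.283 0.047]
scoop_edge 0.58 [180. 245.] [0.599 0.295 0.003]
mat 0.84 [179. 284.] [0.492 0.299 0.   ]
tray 0.71 [397. 265.] [ 0.502 -0.301  0.   ]
plug 0.61 [162. 210.] [0.704 0.343 0.   ]
tape 0.7 [413. 185.] [ 0.729 -0.369  0.   ]
tape 0.51 [166. 210.] [0.704 0.332 0.   ]
block 0.6 [455. 217.] [ 0.627 -0.479  0.   ]
block 0.16 [182. 281.] [0.501 0.291 0.   ]
side 476.5931438327423 310.0019878460285 244.02545686810555 [[ 0.666  0.444 -0.599  0.028]
 [-0.745  0.378 -0.549 -0.584]
 [-0.017  0.813  0.582  0.619]
 [ 0.     0.     0.     1.   ]] ['image', 'fx', 'fy'
[... 178 characters left out ...]
. 222.] [0.454 0.293 0.041]
scoop 0.74 [185. 220.] [0.54  0.292 0.003]
scoop_grip 0.67 [151. 224.] [0.446 0.275 0.047]
scoop_edge 0.86 [206. 212.] [0.596 0.282 0.003]
mat 0.82 [173. 226.] [0.509 0.298 0.   ]
mat 0.35 [185. 220.] [0.544 0.3   0.   ]
tray 0.74 [376. 357.] [ 0.495 -0.3    0.   ]
tray 0.64 [171. 227.] [0.503 0.298 0.   ]
knob_a_mid 0.57 [298. 239.] [0.655 0.027 0.008]
plug 0.73 [221. 191.] [0.693 0.342 0.   ]
plug 0.45 [509. 358.] [ 0.638 -0.467  0.   ]
tape 0.92 [476. 301.] [ 0.73  -0.363  0.   ]
block 0.6 [507. 360.] [ 0.631 -0.466  0.   ]
block 0.28 [281. 223.] [0.685 0.111 0.   ]
1.2 [0.171 0.523 0.248] [[-0.951  0.311  0.   ]
 [ 0.311  0.951  0.   ]
 [-0.     0.    -1.   ]]
```

View pics/top0.png

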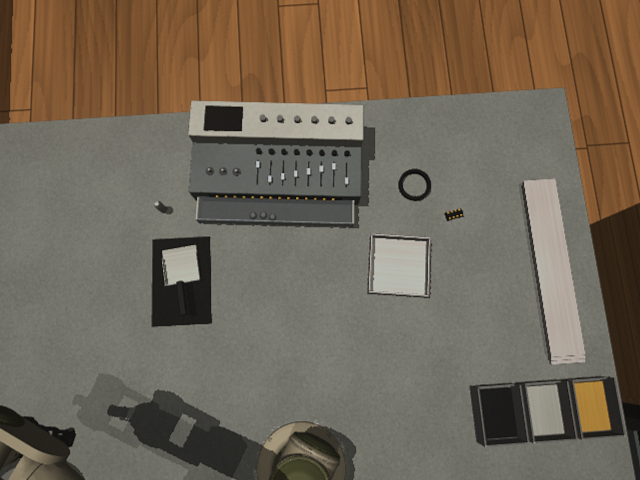

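View pics/side0.png

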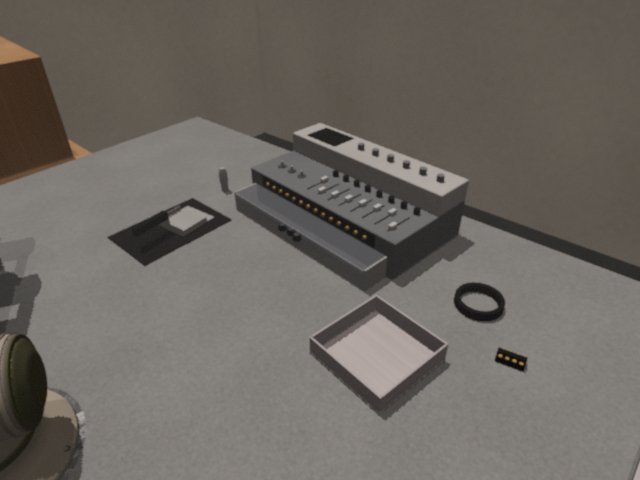

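The top view shows the scoop on the mat at the left (handle about (181,297), edge about (180,245)). The knobs are under the guard at about (254–273,216) and the tray is at (397,265). The side view agrees, with the knobs at about (290,232).

```bash
cat >> h.py <<'E'
from scipy.spatial.transform import Rotation as Ro
np.set_printoptions(precision=4,suppress=True)
def Rt(yaw,pitch=0):
    """tool down, tool x = -scoop x; scoop heading yaw deg; pitch>0 = front edge DOWN"""
    S=Ro.from_euler('ZY',[yaw,pitch],degrees=True).as_matrix()
    return S@np.diag([-1,1,-1.])
def go(pos,R):
    s=env.observe(); C=np.array(s["tool_rot"]); d=C.T@(np.array(pos)-s["position"])
    rv=Ro.from_matrix(C.T@R).as_rotvec()
    print("t",s["time_s"],"shift",d,"rot",rv,"deg",np.degrees(np.linalg.norm(rv)), "q",s["q"])
def ff(im,px,z):
    """fisheye pixel -> world at z"""
    K=np.array([[im["fx"],0,im["cx"]],[0,im["fy"],im["cy"]],[0,0,1.]])
    m=(np.array(px)-[im["cx"],im["cy"]])/[im["fx"],im["fy"]]; th=np.linalg.norm(m)
    d=np.array([m[0]/th*np.sin(th),-m[1]/th*np.sin(th),-np.cos(th)])
    P=np.array(im["pose"]); d=P[:3,:3]@d; o=P[:3,3]; return o+d*(z-o[2])/d[2]
E
python3 - <<'E'
from h import *
im=env.get_image("top")
for t in("knob_a","knob_a_mid"):
  for r in env.find_in("top",t)[:4]: print(t,r["conf"],r["bbox"],at(im,r["bbox"][:2],.008))
for t,z in(("mat",.003),("tray",.04),("scoop",.005)):
  r=env.trace("top",t)[0]; c=max(cv2.findContours(r["mask"].astype(np.uint8),0,2)[0],key=cv2.contourArea)
  b=cv2.boxPoints(cv2.minAreaRect(c)); print(t,[at(im,p,z)[:2] for p in b])
cv2.imwrite("pics/crop1.png",cv2.resize(im["image"][180:235,185:375],None,fx=4.2,fy=4.2,interpolation=cv2.INTER_CUBIC))
go([.449,.282,.16],Rt(4))
E
```

```text
knob_a 0.53 [276.0, 162.3, 171.3, 120.3] [0.8203 0.015  0.008 ]
mat [array([0.6293, 0.3745]), array([0.62  , 0.2113]), array([0.3766, 0.2157]), array([0.3858, 0.3734])]Traceback (most recent call last):
  File "<stdin>", line 6, in <module>
IndexError: list index out of range
```

```bash
python3 - <<'E'
from h import *
im=env.get_image("top")
cv2.imwrite("pics/crop1.png",cv2.resize(im["image"][180:235,185:375],None,fx=4,fy=4,interpolation=cv2.INTER_CUBIC))
go([.449,.282,.16],Rt(4))
E
```

```text
t 1.5 shift [-0.3392 -0.1425  0.0883] rot [ 0.0001 -0.     -0.3856] deg 22.093458383142124 q [ 59.5706  21.8061  74.333    0.0016  83.8577 -12.3361]
```

View pics/crop1.png

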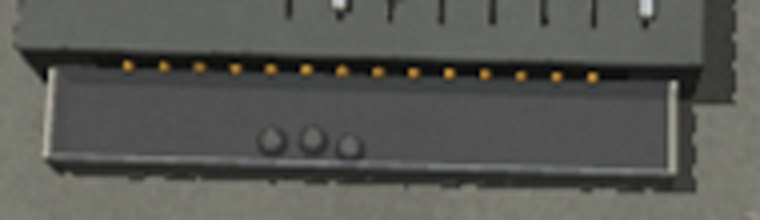

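The crop shows the three knobs at full-image pixels (253,215), (263,214.5) and (272,217). The guard's front edge runs from (196,219) to (353,223).

```bash
python3 -m pendant '[[1,-0.055,-0.025,0.01,0,0,-0.08],[1,-0.11,-0.05,0.02,0,0,-0.16],[1,-0.165,-0.07,0.03,0,0,-0.24],[1,-0.22,-0.095,0.045,0,0,-0.32],[1,-0.275,-0.115,0.06,0,0,-0.386]]'
python3 - <<'E'
from h import *
im=env.get_image("top")
for p in((253,215),(263.25,214.5),(272.25,216.75)): print(at(im,p,.010))
a,b=at(im,(196.3,219),.052),at(im,(353,223),.052);print(a,b,np.linalg.norm(a-b),(a+b)/2,np.degrees(np.arctan2(*(b-a)[:2])))
go([.449,.282,.16],Rt(4))
E
```

```text
time_s: 2.12
position: [0.3978, 0.3266, 0.1882]
tool_rot: [[-0.997, -0.072, 0.001], [-0.072, 0.997, 0.0], [-0.001, 0.0, -1.0]]
ft_force: [1.0, 0.8, 0.5]
grip_width: 0.0855
gripper_force: 0.0
[0.6695 0.0877 0.01  ]
[0.669  0.0591 0.01  ]
[0.6607 0.0343 0.01  ]
[0.6585 0.2372 0.052 ] [ 0.6176 -0.185   0.052 ] 0.4241701896386279 [0.638  0.0261 0.052 ] -174.477976038106
t 2.175 shift [-0.0437 -0.0439  0.0263] rot [-0.0025  0.0002  0.001 ] deg 0.1562063666889107 q [ 25.6344  21.6558  85.6439  -0.1462  72.7406 -68.3796]
```

```bash
python3 -m pendant '[[1,-0.022,-0.022,0.013,0,0,0],[1,-0.044,-0.044,0.026,0,0,0],[1,-0.044,-0.044,0.026,0,0,0]]'
python3 - <<'E'
from h import *
im=env.get_image("wrist"); cv2.imwrite("pics/w1.png",im["image"])
for t,z in dict(scoop=.003,scoop_grip=.047,scoop_edge=.003,mat=0,knob_a_mid=.008,guard_lip=.041,plug=0).items():
    for r in env.tip_of("wrist",t)[:3]: print(t,round(r["conf"],2),np.round(r["centre"]),ff(im,r["centre"],z))
E
```

```text
time_s: 2.55
position: [0.4443, 0.2861, 0.1615]
tool_rot: [[-0.998, -0.067, -0.001], [-0.067, 0.998, -0.001], [0.001, -0.001, -1.0]]
ft_force: [-0.5, 0.6, -0.1]
grip_width: 0.0854
gripper_force: 0.0
scoop 0.89 [323. 330.] [0.542  0.2969 0.003 ]
scoop_grip 0.69 [314. 247.] [0.4508 0.283  0.047 ]
scoop_edge 0.69 [322. 374.] [0.5918 0.2996 0.003 ]
mat 0.71 [323. 284.] [0.4988 0.2936 0.    ]
```

View pics/w1.png

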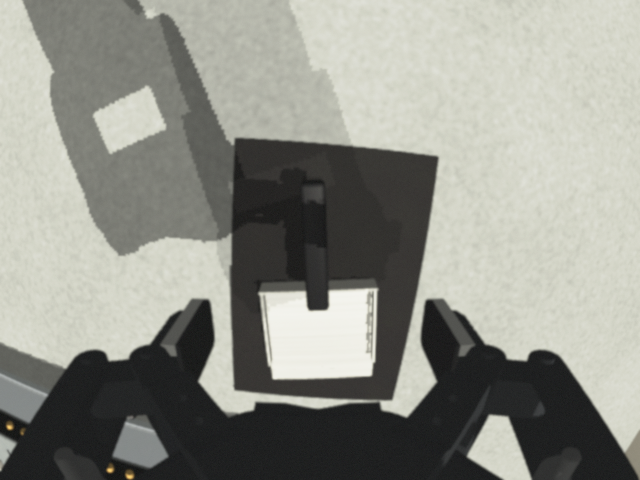

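The wrist view shows the scoop handle's top running from (314,184) to (318,306). The front edge runs from (274,379) to (373,377).

```bash
python3 - <<'E'
from h import *
im=env.get_image("wrist")
a,b=ff(im,(314,183),.057),ff(im,(318,308),.057); d=b-a; print(a,b,np.linalg.norm(d),np.degrees(np.arctan2(d[1],d[0])),(a+b)/2)
c,e=ff(im,(274,379.5),.004),ff(im,(373,377.5),.004);d=c-e;print(c,e,np.linalg.norm(d),(c+e)/2,np.degrees(np.arctan2(-d[0],d[1])))
y=np.degrees(np.arctan2(*(((c+e)/2-(a+b)/2)[:2][::-1])));print(y)
go([*((a+b)/2)[:2],.045],Rt(y))
E
```

```text
[0.4046 0.2819 0.057 ] [0.4915 0.2906 0.057 ] 0.08739060476666843 5.735293266145087 [0.448  0.2863 0.057 ]
[0.6016 0.2561 0.004 ] [0.5928 0.3512 0.004 ] 0.09542530563009308 [0.5972 0.3036 0.004 ] -174.7564401084279
6.647869686031797
t 3.0 shift [-0.0047 -0.0017  0.1176] rot [ 0.0001  0.0003 -0.0451] deg 2.5813028284885013 q [ 20.1357  24.2472  85.749    0.0027  69.9836 -73.9319]
```

```bash
python3 -m pendant '[[1,-0.007,-0.001,0.03,0,0,-0.034],[1,-0.007,-0.001,0.07,0,0,-0.034],[1,-0.007,-0.001,0.105,0,0,-0.034],[1,-0.007,-0.001,0.117,0,0,-0.034],[1,-0.007,-0.001,0.117,0,0,-0.034]]' 120
python3 -m pendant '[[0,0,0,0,0,0,0],[0,0,0,0,0,0,0],[0,0,0,0,0,0,0],[0,0,0,0,0,0,0],[0,0,0,0,0,0,0]]' 120
python3 -m pendant '[[0,0,0,0,0,0,0],[0,0,0,0,0,0,0],[0,0,0,0,0,0,0]]' 120
```

```text
time_s: 3.62
position: [0.4506, 0.2869, 0.0454]
tool_rot: [[-0.995, -0.104, -0.0], [-0.104, 0.995, -0.0], [0.0, -0.0, -1.0]]
ft_force: [-0.8, 0.3, 0.8]
grip_width: 0.0855
gripper_force: 0.0
time_s: 4.25
position: [0.4507, 0.2867, 0.0459]
tool_rot: [[-0.995, -0.104, 0.001], [-0.104, 0.995, 0.0], [-0.001, 0.0, -1.0]]
ft_force: [-1.8, -1.2, 5.3]
grip_width: 0.0142
gripper_force: 116.9
time_s: 4.62
position: [0.4507, 0.2867, 0.0458]
tool_rot: [[-0.995, -0.104, 0.001], [-0.104, 0.995, 0.0], [-0.001, -0.0, -1.0]]
ft_force: [-1.8, -1.7, 5.3]
grip_width: 0.0141
gripper_force: 116.9
```

```bash
python3 -m pendant '[[0,0,0,-0.02,0,0,0],[0,0,0,-0.05,0,0,0],[0,0,0,-0.06,0,0,0],[0,0,0,-0.06,0,0,0]]' 120
python3 - <<'E'
from h import *
im=env.get_image("wrist"); cv2.imwrite("pics/w2.png",im["image"])
s=env.observe();print(s["position"],s["ft_force"],s["wrist_torque"])
for r in env.tip_of("wrist","scoop_edge")[:1]: print(r["centre"],ff(im,r["centre"],.063))
go([.4674,.0802,.106],Rt(-5.5))
E
```

```text
time_s: 5.12
position: [0.4504, 0.2867, 0.1051]
tool_rot: [[-0.995, -0.104, -0.0], [-0.104, 0.995, 0.0], [0.0, 0.0, -1.0]]
ft_force: [-0.1, -0.2, -2.5]
grip_width: 0.0139
gripper_force: 117.2
[0.4501 0.2866 0.1045] [ 0.3353 -0.6811 -2.0183] [-0.0246  0.1841  0.0003]
t 5.225 shift [ 0.0041 -0.207  -0.0017] rot [-0.0007 -0.002   0.2002] deg 11.470060176940388 q [ 19.7645  28.8904  89.1115  -0.0007  62.1187 -76.2046]
```

View pics/w2.png

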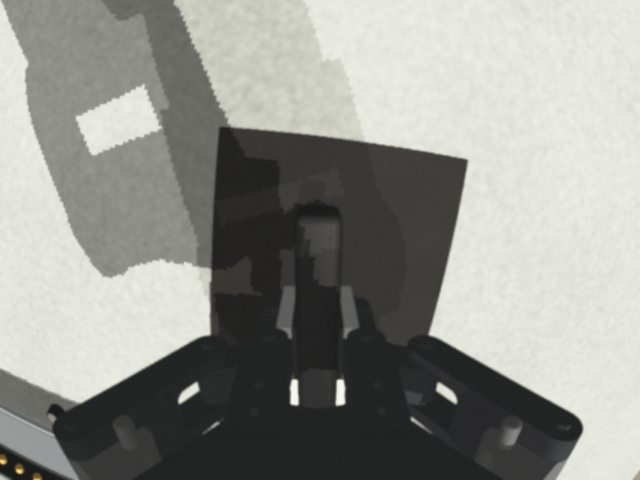

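The scoop is held straight along the tool, with the blade hidden behind the gripper. Next I move it in front of the guard.

```bash
python3 -m pendant '[[0,0.001,-0.05,0,0,0,0.05],[0,0.002,-0.1,0,0,0,0.1],[0,0.003,-0.15,0,0,0,0.15],[0,0.004,-0.19,0,0,0,0.19],[0,0.004,-0.207,0,0,0,0.2]]' 120
python3 -m pendant '[[0,0,0,0,0,0,0]]' 120
python3 - <<'E'
from h import *
for n in("top","side"):
    im=env.get_image(n); cv2.imwrite(f"pics/{n}2.png",im["image"] if n=="side" else cv2.resize(im["image"][170:330,150:370],None,fx=3.5,fy=3.5,interpolation=cv2.INTER_CUBIC))
    for r in env.tip_of(n,"scoop_edge")[:2]: print(n,r["conf"],r["centre"],at(im,r["centre"],.062))
s=env.observe();print(s["position"])
go([.4674,.0802,.045],Rt(-5.5))
E
```

```text
time_s: 5.85
position: [0.4678, 0.0788, 0.1045]
tool_rot: [[-0.995, 0.098, -0.002], [0.098, 0.995, 0.0], [0.002, -0.0, -1.0]]
ft_force: [0.2, 0.3, -1.1]
grip_width: 0.0142
gripper_force: 117.7
time_s: 5.98
position: [0.468, 0.0801, 0.1048]
tool_rot: [[-0.995, 0.097, -0.001], [0.097, 0.995, 0.0], [0.001, 0.0, -1.0]]
ft_force: [0.2, 0.0, -2.2]
grip_width: 0.0142
gripper_force: 117.7
top 0.65 [262.9, 228.3] [0.6178 0.0579 0.062 ]
side 0.57 [270.2, 222.9] [0.6041 0.0588 0.062 ]
[0.4678 0.0815 0.1052]
t 6.175 shift [ 0.0003 -0.0014  0.0602] rot [ 0.0002 -0.0004  0.002 ] deg 0.1166859116336519 q [ -4.4427  24.0746  98.2988   0.0117  57.6505 -89.0627]
```

View pics/top2.png

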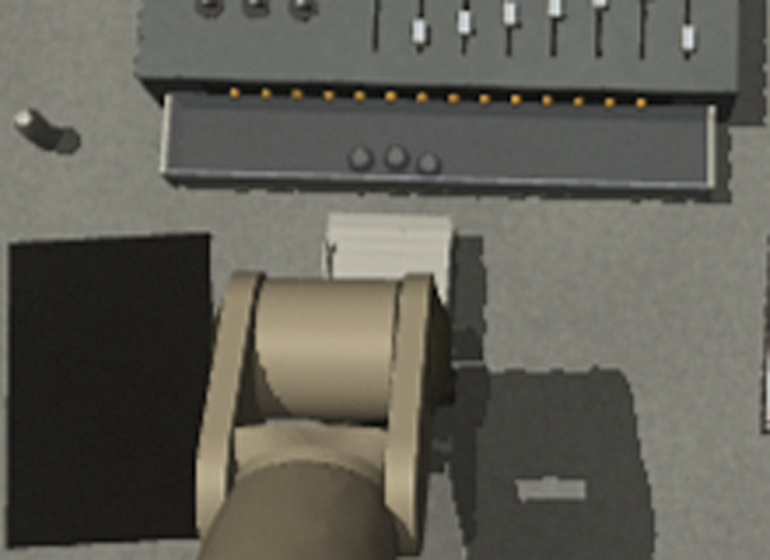

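The crop shows the blade's front edge from full-image (244.3,231) to (279.4,231.7) and the knobs at (253,215), (263.4,214.6) and (272.6,216.3).

```bash
python3 - <<'E'
from h import *
im=env.get_image("top")
a,b=at(im,(244.3,230.9),.063),at(im,(279.4,231.7),.063)
print(a,b,np.linalg.norm(a-b),(a+b)/2)
O=np.array([.638,.026]);yw=np.radians(-5.5);X=np.array([np.cos(yw),np.sin(yw)]);Y=np.array([-X[1],X[0]])
for p in((a+b)/2,a,b,*[at(im,q,.01) for q in((252.9,214.9),(263.4,214.6),(272.6,216.3))],np.array([.468,.0812])): print((p[:2]-O)@X,(p[:2]-O)@Y)
E
```

```text
[0.6139 0.1078 0.063 ] [0.6052 0.0143 0.063 ] 0.0938690798724732 [0.6096 0.061  0.063 ]
-0.03166738748008581 0.032162019839323784
-0.0317830465023023 0.07909641726825396
-0.03155172845786933 -0.014772377589606409
0.025753866389335255 0.06471273785282665
0.02737387523771297 0.03544033471943994
0.023154962318878886 0.009551788670708184
-0.17450803926153674 0.0386520922214302
```

```bash
python3 -m pendant '[[0,0,0.005,0.03,0,0.015,0],[0,0,0.005,0.05,0,0.015,0],[0,0,0.005,0.056,0,0.015,0],[0,0,0.005,0.056,0,0.015,0]]' 120
python3 -m pendant '[[0,0,0,0.002,0,0,0],[0,0,0,0.002,0,0,0]]' 120
python3 -m pendant '[[0,0,0,0.002,0,0,0],[0,0,0,0.002,0,0,0]]' 120
```

```text
time_s: 6.72
position: [0.4686, 0.0858, 0.0495]
tool_rot: [[-0.995, 0.095, -0.015], [0.095, 0.995, 0.001], [0.015, 0.0, -1.0]]
ft_force: [0.2, 0.9, -1.6]
grip_width: 0.0142
gripper_force: 117.5
time_s: 6.98
position: [0.4687, 0.0854, 0.0477]
tool_rot: [[-0.995, 0.096, -0.014], [0.096, 0.995, 0.001], [0.014, 0.0, -1.0]]
ft_force: [-0.3, 0.4, -0.9]
grip_width: 0.0138
gripper_force: 117.5
time_s: 7.22
position: [0.4686, 0.0854, 0.0454]
tool_rot: [[-0.995, 0.096, -0.015], [0.096, 0.995, 0.001], [0.015, 0.0, -1.0]]
ft_force: [0.8, -0.7, -0.5]
grip_width: 0.0142
gripper_force: 117.6
```

```bash
python3 -m pendant '[[0,0,0,0.001,0,0,0],[0,0,0,0.001,0,0,0]]' 120
python3 -m pendant '[[0,0,0,0.001,0,0,0],[0,0,0,0.001,0,0,0]]' 120
```

```text
time_s: 7.48
position: [0.4685, 0.0854, 0.0444]
tool_rot: [[-0.995, 0.096, -0.015], [0.096, 0.995, 0.001], [0.015, -0.0, -1.0]]
ft_force: [-2.5, -0.7, 0.1]
grip_width: 0.014
gripper_force: 117.9
time_s: 7.72
position: [0.4684, 0.0855, 0.0435]
tool_rot: [[-0.995, 0.096, -0.015], [0.096, 0.995, 0.001], [0.015, 0.0, -1.0]]
ft_force: [-3.7, 0.9, 3.0]
grip_width: 0.0141
gripper_force: 118.4
```

```bash
python3 -m pendant '[[0,-0.012,0,0,0,0,0],[0,-0.026,0,-0.0004,0,0,0],[0,-0.04,0,-0.0006,0,0,0],[0,-0.05,0,-0.0008,0,0,0],[0,-0.058,0,-0.0009,0,0,0]]' 120
python3 -m pendant '[[0,-0.004,0,0,0,0,0],[0,-0.008,0,-0.0001,0,0,0],[0,-0.012,0,-0.0002,0,0,0],[0,-0.016,0,-0.0002,0,0,0]]' 120
python3 - <<'E'
from h import *
im=env.get_image("top"); cv2.imwrite("pics/t3.png",cv2.resize(im["image"][190:250,230:300],None,fx=9,fy=9,interpolation=cv2.INTER_CUBIC))
s=env.observe(); print(s["position"],s["ft_force"])
E
```

```text
time_s: 8.35
position: [0.5265, 0.0799, 0.0434]
tool_rot: [[-0.995, 0.096, -0.015], [0.096, 0.995, 0.001], [0.015, -0.0, -1.0]]
ft_force: [-3.8, -0.0, 4.4]
grip_width: 0.0139
gripper_force: 118.6
time_s: 8.85
position: [0.5423, 0.0784, 0.0434]
tool_rot: [[-0.995, 0.096, -0.015], [0.096, 0.995, 0.001], [0.015, 0.0, -1.0]]
ft_force: [-4.3, 0.2, 4.7]
grip_width: 0.0139
gripper_force: 118.6
[0.5429 0.0783 0.0434] [-1.737   0.6044  4.7385]
```

View pics/t3.png

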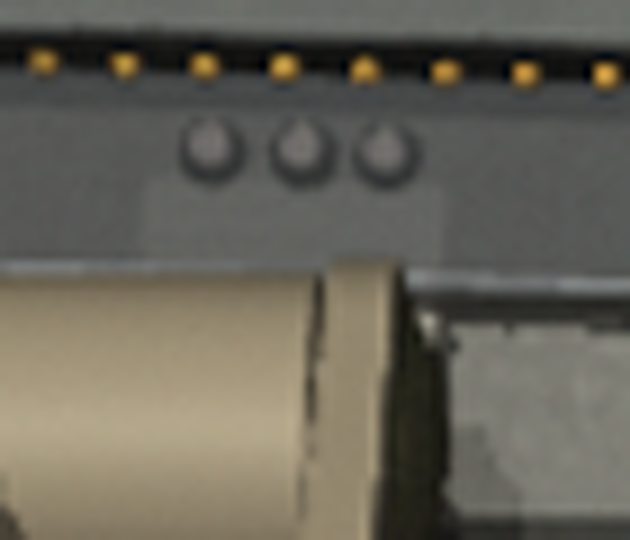

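The crop shows the three knobs in a row just ahead of the blade, with their centres at columns 212–386 and the blade spanning 145–440. They are centred, so I continue to the wall.

```bash
python3 -m pendant '[[0,-0.004,0,0,0,0,0],[0,-0.007,0,-0.0001,0,0,0],[0,-0.010,0,-0.0001,0,0,0],[0,-0.013,0,-0.0002,0,0,0]]' 120
python3 -m pendant '[[0,-0.002,0,0,0,0,0],[0,-0.004,0,0,0,0,0],[0,-0.006,0,-0.0001,0,0,0]]' 120
python3 - <<'E'
from h import *
im=env.get_image("top"); cv2.imwrite("pics/t4.png",cv2.resize(im["image"][190:250,230:300],None,fx=9,fy=9,interpolation=cv2.INTER_CUBIC))
s=env.observe(); print(s["position"],s["ft_force"])
E
```

```text
time_s: 9.4
position: [0.5551, 0.0771, 0.0434]
tool_rot: [[-0.995, 0.096, -0.015], [0.096, 0.995, 0.001], [0.015, -0.0, -1.0]]
ft_force: [-4.6, 1.1, 5.0]
grip_width: 0.014
gripper_force: 118.6
time_s: 9.78
position: [0.561, 0.0766, 0.0434]
tool_rot: [[-0.995, 0.096, -0.015], [0.096, 0.995, 0.001], [0.015, -0.0, -1.0]]
ft_force: [-4.8, 0.2, 5.4]
grip_width: 0.0139
gripper_force: 118.6
[0.5614 0.0765 0.0434] [-4.4112  0.0768  4.6   ]
```

View pics/t4.png

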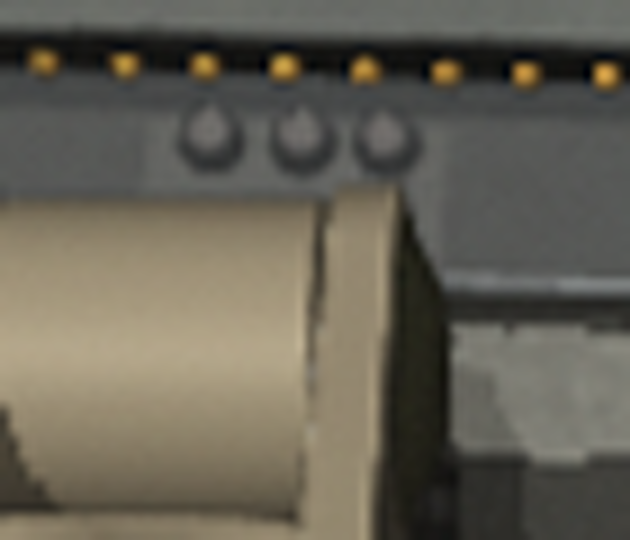

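The knobs at (212,138), (302,138) and (386,140) now lie over the blade. I press on to contact with the wall.

```bash
python3 -m pendant '[[0,-0.0015,0,0,0,0,0],[0,-0.003,0,0,0,0,0]]' 120|grep -E "pos|ft"
python3 -m pendant '[[0,-0.0015,0,0,0,0,0],[0,-0.0015,0,0,0,0,0]]' 120|grep -E "pos|ft"
```

```text
position: [0.5634, 0.0763, 0.0432]
ft_force: [-9.9, 0.2, 8.5]
position: [0.5635, 0.0763, 0.0432]
ft_force: [-14.0, 0.1, 10.6]
```

```bash
python3 -m pendant '[[0,0.001,0,-0.001,0,-0.02,0],[0,0.0015,0,-0.002,0,-0.05,0],[0,0.0015,0,-0.003,0,-0.08,0],[0,0.0015,0,-0.003,0,-0.1,0],[0,0.0015,0,-0.003,0,-0.1,0]]' 120
python3 - <<'E'
from h import *
im=env.get_image("top"); cv2.imwrite("pics/t5.png",cv2.resize(im["image"][190:250,230:300],None,fx=9,fy=9,interpolation=cv2.INTER_CUBIC))
s=env.observe(); X=np.array([.9954,-.0958,0])
for d in(.03,.06,.09): go(s["position"]-X*d,np.array(s["tool_rot"]))
E
```

```text
time_s: 10.95
position: [0.5611, 0.0765, 0.0442]
tool_rot: [[-0.993, 0.095, 0.076], [0.095, 0.995, -0.008], [-0.076, -0.0, -0.997]]
ft_force: [-7.7, 0.8, -3.3]
grip_width: 0.0138
gripper_force: 117.4
t 11.0 shift [ 0.0299  0.     -0.0023] rot [0. 0. 0.] deg 0.0 q [ -4.1564  35.0007  90.1109  -0.1583  50.5348 -88.5994]
t 11.0 shift [ 0.0598  0.     -0.0046] rot [0. 0. 0.] deg 0.0 q [ -4.1564  35.0007  90.1109  -0.1583  50.5348 -88.5994]
t 11.0 shift [ 0.0897  0.0001 -0.0068] rot [0. 0. 0.] deg 0.0 q [ -4.1564  35.0007  90.1109  -0.1583  50.5348 -88.5994]
```

View pics/t5.png

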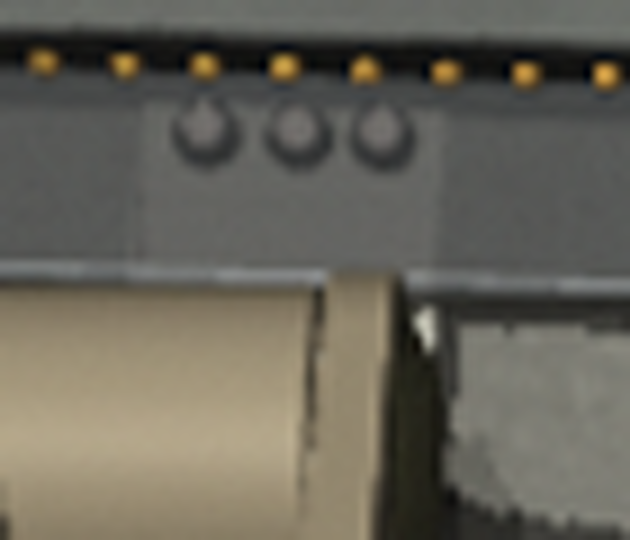

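All three knobs, at (206,130), (298,132) and (382,135), sit on the blade inside its edge at row 105. Next I retract gently.

```bash
python3 -m pendant '[[0,0.002,0,-0.0002,0,0,0],[0,0.007,0,-0.0005,0,0,0],[0,0.015,0,-0.0011,0,0,0],[0,0.024,0,-0.0018,0,0,0],[0,0.034,0,-0.0026,0,0,0]]' 120
python3 -m pendant '[[0,0.010,0,-0.0008,0,0,0],[0,0.020,0,-0.0015,0,0,0],[0,0.030,0,-0.0023,0,0,0],[0,0.040,0,-0.0030,0,0,0],[0,0.049,0,-0.0037,0,0,0]]' 120|grep -E "pos|ft"
python3 -m pendant '[[0,0.007,0,-0.0005,0,0,0],[0,0.012,0,-0.001,0,0,0],[0,0.015,0,-0.001,0,0,0],[0,0.015,0,-0.001,0,0,0]]' 120
python3 - <<'E'
from h import *
im=env.get_image("top"); cv2.imwrite("pics/t6.png",cv2.resize(im["image"][190:260,220:310],None,fx=8,fy=8,interpolation=cv2.INTER_CUBIC))
s=env.observe(); print(s["position"],s["wrist_torque"],s["ft_force"])
E
```

```text
time_s: 11.62
position: [0.5295, 0.0796, 0.0461]
tool_rot: [[-0.992, 0.096, 0.085], [0.095, 0.995, -0.008], [-0.085, -0.0, -0.996]]
ft_force: [0.4, -0.6, -2.6]
grip_width: 0.0142
gripper_force: 117.6
position: [0.4806, 0.0843, 0.0455]
ft_force: [0.2, 0.2, -2.2]
time_s: 12.75
position: [0.4663, 0.0857, 0.0453]
tool_rot: [[-0.992, 0.096, 0.085], [0.095, 0.995, -0.008], [-0.085, -0.0, -0.996]]
ft_force: [-0.4, 0.1, -3.0]
grip_width: 0.0142
gripper_force: 117.6
[0.4665 0.0856 0.0453] [-0.0196  0.3008 -0.0247] [-1.0682 -0.1255 -3.7289]
```

View pics/t6.png

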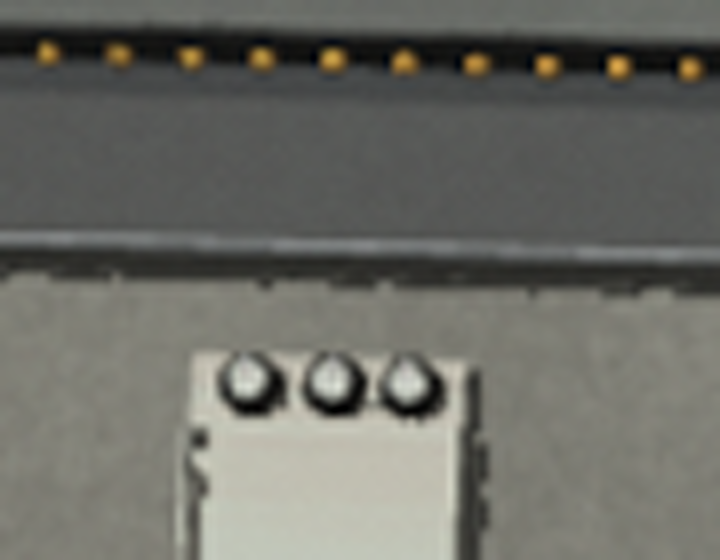

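The three knobs are all on the blade near its front edge, at (250,383), (335,383) and (410,385). I tilt the scoop back so they slide to the back wall, and lift.

```bash
python3 -m pendant '[[0,0,0,-0.004,0,-0.03,0],[0,0,0,-0.012,0,-0.09,0],[0,0,0,-0.022,0,-0.16,0],[0,0,0,-0.035,0,-0.24,0],[0,0,0,-0.05,0,-0.31,0]]' 120
python3 -m pendant '[[0,0,0,-0.008,0,-0.04,0],[0,0,0,-0.012,0,-0.05,0],[0,0,0,-0.014,0,-0.05,0],[0,0,0,-0.014,0,-0.05,0]]' 120
python3 - <<'E'
from h import *
s=env.observe(); print(s["position"],s["wrist_torque"],s["ft_force"],s["q"])
im=env.get_image("side"); cv2.imwrite("pics/s7.png",im["image"])
T=np.array([.5,-.30]); im=env.get_image("top")
for r in env.tip_of("top","tray")[:2]+env.find_in("top","tray")[:1]: print(r["conf"],r.get("centre"),r.get("bbox"))
for p in((371.5,235),(432,237.5),(429,298),(368,293.5)): print(at(im,p,.04))
E
```

```text
time_s: 13.42
position: [0.4616, 0.0861, 0.0956]
tool_rot: [[-0.918, 0.096, 0.386], [0.088, 0.995, -0.037], [-0.387, 0.0, -0.922]]
ft_force: [0.2, -0.3, -3.1]
grip_width: 0.014
gripper_force: 117.6
time_s: 13.92
position: [0.4569, 0.0865, 0.108]
tool_rot: [[-0.898, 0.096, 0.429], [0.086, 0.995, -0.041], [-0.43, 0.0, -0.903]]
ft_force: [-0.7, 0.7, -2.9]
grip_width: 0.0143
gripper_force: 117.6
[0.4569 0.0865 0.108 ] [ 0.1204  0.6245 -0.0577] [-0.7402  0.6752 -2.8867] [ -3.4378  17.8025 115.7545  -2.4673  20.9767 -85.844 ]
0.61 None [256.5, 257.1, 36.8, 60.8]
[ 0.5835 -0.2334  0.04  ]
[ 0.5651 -0.3966  0.04  ]
[ 0.403  -0.3696  0.04  ]
[ 0.4263 -0.2094  0.04  ]
```

View pics/s7.png

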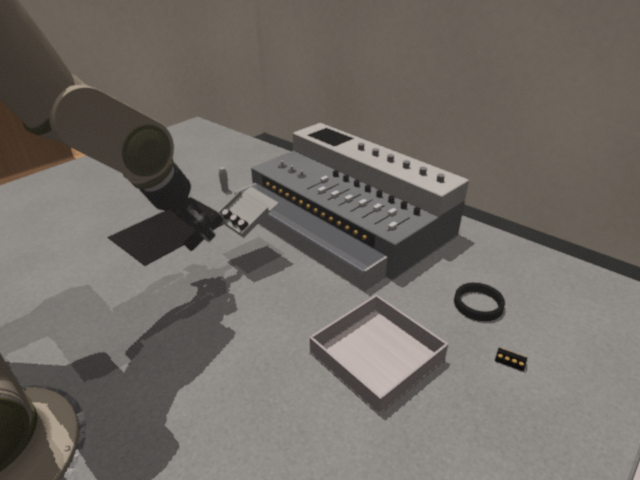

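The side view shows the knobs resting at the blade's back wall, around (235,220). That was my 11th view, one over the limit of ten, so I work from numbers from here on. Tray centre is about (0.495,-0.302).

```bash
python3 - <<'E'
from h import *
go([.45,.05,.16],Rt(-8,-25.5))
s=env.observe();p0=s["position"];C=np.array(s["tool_rot"])
for k in range(1,11):
    f=k/10; f=f*f*(3-2*f); p=p0+f*(np.array([.38,-.232,.18])-p0)
    R=Rt(-5.5-25.9*f,-25.5); print(k,np.round(C.T@(p-p0),3),np.round(Ro.from_matrix(C.T@R).as_rotvec(),3))
E
```

```text
t 14.125 shift [-0.0195 -0.037  -0.0485] rot [ 0.0188 -0.0004  0.0395] deg 2.5049598543402647 q [ -3.4418  17.8222 115.7771  -2.4707  20.9565 -85.8389]
1 [ 0.    -0.009 -0.002] [ 0.005 -0.     0.012]
2 [ 0.001 -0.034 -0.009] [ 0.02  -0.     0.043]
3 [ 0.002 -0.07  -0.018] [ 0.042 -0.     0.088]
4 [ 0.004 -0.114 -0.03 ] [ 0.069 -0.     0.144]
5 [ 0.005 -0.162 -0.042] [ 0.097 -0.     0.204]
6 [ 0.007 -0.21  -0.055] [ 0.126 -0.     0.264]
7 [ 0.008 -0.254 -0.067] [ 0.153 -0.     0.32 ]
8 [ 0.009 -0.291 -0.076] [ 0.174 -0.     0.366]
9 [ 0.01  -0.315 -0.083] [ 0.189 -0.     0.397]
10 [ 0.01  -0.324 -0.085] [ 0.195 -0.     0.408]
```

```bash
python3 -m pendant '[[0,0,-0.009,-0.002,0.005,0,0.012],[0,0.001,-0.034,-0.009,0.02,0,0.043],[0,0.002,-0.07,-0.018,0.042,0,0.088],[0,0.004,-0.114,-0.03,0.069,0,0.144],[0,0.005,-0.155,-0.040,0.095,0,0.2]]' 120
cat > seg.py <<'E'
from h import *
def seg(pos,yaw,pitch,n=5):
    s=env.observe();p0=np.array(s["position"]);C=np.array(s["tool_rot"])
    rv=Ro.from_matrix(C.T@Rt(yaw,pitch)).as_rotvec()
    for k in range(1,n+1):
        f=k/n; print(k,np.round(C.T@(np.array(pos)-p0)*f,3),np.round(rv*f,3))
E
python3 -c "
from seg import *
seg([.38,-.232,.18],-31.4,-25.5)"
```

```text
time_s: 14.75
position: [0.4196, -0.0672, 0.1424]
tool_rot: [[-0.857, 0.314, 0.409], [0.284, 0.949, -0.135], [-0.431, 0.0, -0.902]]
ft_force: [0.6, -1.0, -2.5]
grip_width: 0.014
gripper_force: 117.6
1 [-0.006 -0.034 -0.006] [0.02  0.    0.041]
2 [-0.012 -0.068 -0.011] [0.039 0.    0.082]
3 [-0.017 -0.101 -0.017] [0.059 0.    0.124]
4 [-0.023 -0.135 -0.022] [0.079 0.    0.165]
5 [-0.029 -0.169 -0.028] [0.099 0.    0.206]
```

```bash
python3 -m pendant '[[0,-0.007,-0.044,-0.007,0.025,0,0.05],[0,-0.015,-0.088,-0.014,0.051,0,0.105],[0,-0.022,-0.13,-0.021,0.075,0,0.158],[0,-0.027,-0.157,-0.026,0.091,0,0.19],[0,-0.029,-0.169,-0.028,0.099,0,0.206]]' 120
python3 -m pendant '[[0,0,0,0,0,0,0]]' 120
python3 - <<'E'
from seg import *
s=env.observe();print(s["wrist_torque"],s["q"])
im=env.get_image("side")
for t in("knob_a_mid","tray"):
  for r in env.tip_of("side",t)[:4]: print(t,r["conf"],r["centre"],at(im,r["centre"],.16 if t[0]=="k" else 0))
u=np.array([.8536,-.521]); e=np.array([.478,-.2916])
def T(p,ez):
    a=np.radians(p); return [*(e+u*(-.145*np.cos(a)+.042*np.sin(a))),ez+.145*np.sin(a)+.042*np.cos(a)]
print(T(8,.045)); seg(T(8,.045),-31.4,8)
E
```

```text
time_s: 15.38
position: [0.3804, -0.232, 0.18]
tool_rot: [[-0.77, 0.521, 0.367], [0.47, 0.853, -0.225], [-0.431, -0.001, -0.902]]
ft_force: [-0.6, -0.2, -3.0]
grip_width: 0.014
gripper_force: 117.6
time_s: 15.5
position: [0.3807, -0.2307, 0.1795]
tool_rot: [[-0.771, 0.52, 0.367], [0.469, 0.854, -0.224], [-0.43, -0.0, -0.903]]
ft_force: [-0.1, 1.7, -2.3]
grip_width: 0.0142
gripper_force: 117.6
[0.2505 0.4996 0.0763] [ -51.2983    7.4881  112.8328   14.3274   36.4106 -119.7956]
knob_a_mid 0.56 [348.7, 302.9] [ 0.4299 -0.2869  0.16  ]
tray 0.93 [376.9, 358.1] [ 0.4942 -0.3023  0.    ]
[np.float64(0.3604220632728578), np.float64(-0.21983558454212626), np.float64(0.10677135852635544)]
1 [ 0.01  -0.     0.011] [0.    0.117 0.001]
2 [ 0.021 -0.001  0.022] [0.    0.233 0.001]
3 [ 0.031 -0.001  0.033] [0.    0.35  0.002]
4 [ 0.041 -0.002  0.045] [0.001 0.467 0.003]
5 [ 0.051 -0.002  0.056] [0.001 0.584 0.004]
```

```bash
python3 -m pendant '[[0,0.007,0,0.008,0,0.08,0.001],[0,0.018,-0.001,0.02,0,0.2,0.001],[0,0.031,-0.001,0.034,0,0.36,0.002],[0,0.043,-0.002,0.048,0,0.5,0.003],[0,0.051,-0.002,0.056,0,0.584,0.004]]' 120
cat >> seg.py <<'E'
u=np.array([.8536,-.521]); e=np.array([.478,-.2916])
def T(p,ez):
    a=np.radians(p); return [*(e+u*(-.145*np.cos(a)+.042*np.sin(a))),ez+.145*np.sin(a)+.042*np.cos(a)]
E
python3 -c "
from seg import *
seg(T(16,.042),-31.4,16);seg(T(24,.04),-31.4,24)"
```

```text
time_s: 16.27
position: [0.3616, -0.2204, 0.1063]
tool_rot: [[-0.845, 0.521, -0.121], [0.516, 0.854, 0.074], [0.142, 0.0, -0.99]]
ft_force: [0.4, 0.2, -2.7]
grip_width: 0.0146
gripper_force: 117.7
1 [-0.001 -0.    -0.003] [0.    0.027 0.   ]
2 [-0.003 -0.    -0.007] [0.    0.055 0.   ]
3 [-0.004 -0.    -0.01 ] [0.    0.082 0.   ]
4 [-0.005 -0.    -0.014] [0.    0.109 0.   ]
5 [-0.006 -0.    -0.017] [0.    0.137 0.   ]
1 [-0.003 -0.    -0.007] [0.    0.055 0.   ]
2 [-0.007 -0.    -0.013] [0.    0.111 0.   ]
3 [-0.01 -0.   -0.02] [0.    0.166 0.   ]
4 [-0.013 -0.    -0.027] [0.    0.221 0.   ]
5 [-0.016 -0.    -0.034] [0.    0.276 0.   ]
```

Tilt to 24° and wait; wrist torque and the camera then tell whether the knobs slid off.

```bash
python3 -m pendant '[[0,-0.003,0,-0.007,0,0.055,0],[0,-0.007,0,-0.014,0,0.111,0],[0,-0.010,0,-0.021,0,0.166,0],[0,-0.013,0,-0.028,0,0.221,0],[0,-0.016,0,-0.034,0,0.276,0]]' 120
python3 -m pendant '[[0,0,0,0,0,0,0],[0,0,0,0,0,0,0],[0,0,0,0,0,0,0],[0,0,0,0,0,0,0]]' 120|grep -E "pos|ft"
python3 - <<'E'
from seg import *
s=env.observe();print(s["wrist_torque"],s["q"])
im=env.get_image("side")
for r in env.tip_of("side","knob_a_mid")[:5]: print(r["conf"],r["centre"],at(im,r["centre"],.012),at(im,r["centre"],.05))
seg(T(36,.04),-31.4,36);seg(T(50,.038),-31.4,50)
E
```

```text
time_s: 16.9
position: [0.3793, -0.2311, 0.1386]
tool_rot: [[-0.781, 0.521, -0.345], [0.476, 0.854, 0.211], [0.404, 0.0, -0.915]]
ft_force: [-0.3, 0.7, -2.8]
grip_width: 0.0145
gripper_force: 117.7
position: [0.3785, -0.2316, 0.1386]
ft_force: [-0.2, -0.4, -3.4]
[-0.1075 -0.1932  0.0193] [ -44.0229   28.3852   87.096    -5.0048   87.7888 -101.3082]
0.68 [368.2, 357.7] [ 0.4765 -0.2965  0.012 ] [ 0.4485 -0.3145  0.05  ]
0.57 [375.1, 357.3] [ 0.4846 -0.3045  0.012 ] [ 0.456 -0.322  0.05 ]
1 [-0.003  0.    -0.006] [ 0.     0.043 -0.   ]
2 [-0.005  0.    -0.011] [ 0.     0.085 -0.001]
3 [-0.008  0.    -0.017] [ 0.001  0.128 -0.001]
4 [-0.011  0.001 -0.023] [ 0.001  0.171 -0.001]
5 [-0.013  0.001 -0.028] [ 0.001  0.214 -0.001]
1 [-0.007  0.    -0.011] [ 0.     0.092 -0.   ]
2 [-0.014  0.    -0.023] [ 0.001  0.183 -0.   ]
3 [-0.021  0.    -0.034] [ 0.001  0.275 -0.001]
4 [-0.028  0.001 -0.045] [ 0.001  0.366 -0.001]
5 [-0.035  0.001 -0.056] [ 0.001  0.458 -0.001]
```

```bash
python3 -m pendant '[[0,-0.007,0,-0.012,0,0.092,0],[0,-0.014,0,-0.024,0,0.183,0],[0,-0.021,0,-0.036,0,0.275,0],[0,-0.028,0,-0.048,0,0.366,0],[0,-0.035,0.001,-0.06,0,0.458,0]]' 120
python3 -m pendant '[[0,0,0,0,0,0,0],[0,0,0,0,0,0,0],[0,0,0,0,0,0,0],[0,0,0,0,0,0,0]]' 120|grep -E "pos|ft"
python3 - <<'E'
from seg import *
s=env.observe();print(s["wrist_torque"],s["q"])
im=env.get_image("side"); cv2.imwrite("pics/s8.png",im["image"])
for r in env.tip_of("side","knob_a_mid")[:5]: print(r["conf"],r["centre"],at(im,r["centre"],.012))
# dark round blobs in tray region
g=cv2.cvtColor(im["image"],6)[310:395,320:440]; 
n,l,st,c=cv2.connectedComponentsWithStats((g<60).astype(np.uint8)); print([(list(st[i]),at(im,c[i]+[320,310],.012)[:2]) for i in range(1,n) if st[i][4]>15])
p=np.array(s["position"]);seg([*p[:2],p[2]+.1],-31.4,50)
E
```

```text
time_s: 18.12
position: [0.4275, -0.2606, 0.1796]
tool_rot: [[-0.547, 0.523, -0.654], [0.335, 0.853, 0.401], [0.768, 0.0, -0.641]]
ft_force: [0.2, -0.1, -2.8]
grip_width: 0.014
gripper_force: 117.8
position: [0.4269, -0.2601, 0.1797]
ft_force: [-0.2, -0.5, -2.5]
[-0.369  -0.549  -0.0299] [ -41.2863   42.4676   62.8237   -9.0205  123.933  -101.4053]
0.64 [401.3, 365.7] [ 0.4979 -0.3464  0.012 ]
[([np.int32(62), np.int32(25), np.int32(25), np.int32(37), np.int32(349)], array([ 0.5113, -0.3236]))]
1 [ 0.015  0.    -0.013] [ 0.  0. -0.]
2 [ 0.031  0.    -0.026] [ 0.001  0.    -0.   ]
3 [ 0.046  0.    -0.039] [ 0.001  0.    -0.001]
4 [ 0.061  0.    -0.051] [ 0.001  0.    -0.001]
5 [ 0.077  0.    -0.064] [ 0.001  0.    -0.001]
```

```bash
python3 -m pendant '[[0,0.01,0,-0.009,0,0,0],[0,0.031,0,-0.026,0,0,0],[0,0.046,0,-0.039,0,0,0],[0,0.061,0,-0.051,0,0,0],[0,0.077,0,-0.064,0,0,0]]' 120
python3 - <<'E'
from seg import *
s=env.observe();print(s["q"])
for n in("side","top"):
  im=env.get_image(n); cv2.imwrite(f"pics/{n}9.png",im["image"])
  for t in("knob_a_mid","knob_a"):
    for r in env.tip_of(n,t)[:5]: print(n,t,r["conf"],r["centre"],at(im,r["centre"],.012))
  # sample brightness grid of tray interior
  for t in env.find_in(n,"knob_a")[:5]: print(t)
im=env.get_image("side");g=cv2.cvtColor(im["image"],6)
for r in range(325,395,3): print(r,' '.join('%3d'%v for v in g[r,336:440:3]))
seg([.33,-.05,.26],-5,0,10)
E
```

```text
time_s: 19.35
position: [0.4267, -0.2599, 0.281]
tool_rot: [[-0.548, 0.522, -0.653], [0.336, 0.853, 0.4], [0.766, 0.0, -0.643]]
ft_force: [0.0, 0.9, -2.0]
grip_width: 0.0138
gripper_force: 117.9
[ -41.2886   37.6541   55.0795  -10.8576  136.3099 -104.2329]
side knob_a_mid 0.55 [400.7, 367.4] [ 0.4943 -0.3476  0.012 ]
side knob_a 0.65 [398.3, 349.2] [ 0.5241 -0.3235  0.012 ]
side knob_a 0.58 [388.5, 337.8] [ 0.5347 -0.2967  0.012 ]
side knob_a 0.55 [399.0, 363.4] [ 0.4994 -0.341   0.012 ]
{'bbox': [400.5, 365.3, 15.3, 11.6], 'conf': 0.7}
{'bbox': [388.1, 343.4, 7.7, 13.2], 'conf': 0.48}
325  80  82  79  78  79  89 119 125 118 160 172 173 172 172 174 176 175 172 174 172 122  74  75  75  75  77  75  95 161 140 136 134 136 135 135
328  81  80  80  81 104  97  95 126 173 177 177 173 172 172 172 175 174 175 173 172 174 145  81  74  75  74  75  77  77 141 148 138 135 134 134
331  78  80  98  95  95  96 160 175 176 175 176 177 174 172 172 172 172 175 176 190 194 194 193 110  74  72  76  72  77  75 103 159 139 133 133
334  83  92  96  95 132 176 178 174 175 175 175 177 176 175 173 172 147 130
[... 2699 characters left out ...]
2  73  75  74 106 123 129 126 128 122  92  77  78  77  77  85  85  94  93  97  95  93  93  94  96  93  96
394 157 154 150 152 154 152 140  84  74  72  73  74  73  95 124 127 120  82  78  82  78  79  86  85  93  94  94  92  94  95  94  93  96  97  96
1 [0.011 0.013 0.016] [ 0.02  -0.086 -0.043]
2 [0.022 0.026 0.032] [ 0.04  -0.172 -0.086]
3 [0.033 0.039 0.048] [ 0.061 -0.257 -0.13 ]
4 [0.043 0.051 0.064] [ 0.081 -0.343 -0.173]
5 [0.054 0.064 0.08 ] [ 0.101 -0.429 -0.216]
6 [0.065 0.077 0.096] [ 0.121 -0.515 -0.259]
7 [0.076 0.09  0.112] [ 0.142 -0.601 -0.303]
8 [0.087 0.103 0.128] [ 0.162 -0.687 -0.346]
9 [0.098 0.116 0.144] [ 0.182 -0.772 -0.389]
10 [0.109 0.129 0.16 ] [ 0.202 -0.858 -0.432]
```

Three knobs lie in the tray, showing as dark blobs at (388,341), (396,353) and (404,366). Now I return to the mat.

```bash
python3 -m pendant '[[0,0.011,0.013,0.016,0.02,-0.086,-0.043],[0,0.022,0.026,0.032,0.04,-0.172,-0.086],[0,0.033,0.039,0.048,0.061,-0.257,-0.13],[0,0.043,0.051,0.064,0.081,-0.343,-0.173],[0,0.054,0.064,0.08,0.101,-0.429,-0.216]]' 120
python3 -c "
from seg import *
seg([.37,.03,.24],-3,0)"
```

```text
time_s: 20.42
position: [0.3778, -0.1545, 0.2693]
tool_rot: [[-0.869, 0.311, -0.385], [0.262, 0.949, 0.176], [0.42, 0.052, -0.906]]
ft_force: [0.2, -0.2, -2.1]
grip_width: 0.0139
gripper_force: 117.8
1 [0.009 0.034 0.012] [ 0.022 -0.085 -0.05 ]
2 [0.017 0.068 0.025] [ 0.043 -0.17  -0.1  ]
3 [0.026 0.103 0.037] [ 0.065 -0.255 -0.15 ]
4 [0.034 0.137 0.05 ] [ 0.086 -0.34  -0.199]
5 [0.043 0.171 0.062] [ 0.108 -0.424 -0.249]
```

```bash
python3 -m pendant '[[0,0.009,0.034,0.012,0.022,-0.085,-0.05],[0,0.017,0.068,0.025,0.043,-0.17,-0.1],[0,0.026,0.103,0.037,0.065,-0.255,-0.15],[0,0.034,0.137,0.05,0.086,-0.34,-0.199],[0,0.043,0.171,0.062,0.108,-0.424,-0.249]]' 120
python3 -c "
from seg import *
seg([.4507,.2867,.11],6,0)"
```

```text
time_s: 21.05
position: [0.3699, 0.0303, 0.24]
tool_rot: [[-0.999, 0.053, -0.001], [0.053, 0.999, 0.0], [0.001, 0.0, -1.0]]
ft_force: [0.1, 0.3, -2.3]
grip_width: 0.0142
gripper_force: 117.7
1 [-0.013  0.052  0.026] [ 0.    -0.    -0.031]
2 [-0.027  0.104  0.052] [ 0.    -0.    -0.063]
3 [-0.04   0.156  0.078] [ 0.    -0.001 -0.094]
4 [-0.054  0.208  0.104] [ 0.    -0.001 -0.126]
5 [-0.067  0.26   0.13 ] [ 0.    -0.001 -0.157]
```

```bash
python3 -m pendant '[[0,-0.013,0.052,0.026,0,0,-0.031],[0,-0.027,0.104,0.052,0,0,-0.063],[0,-0.04,0.156,0.078,0,0,-0.094],[0,-0.054,0.208,0.104,0,0,-0.126],[0,-0.067,0.26,0.13,0,0,-0.157]]' 120
python3 -m pendant '[[0,0,0,0,0,0,0],[0,0,0,0,0,0,0]]' 120
python3 -c "
from seg import *
im=env.get_image('wrist')
a=[(r['conf'],ff(im,r['centre'],.003)) for r in env.tip_of('wrist','mat')[:2]];print(a)
seg([.4507,.2867,.046],6,0,1)"
```

```text
time_s: 21.68
position: [0.4511, 0.2869, 0.109]
tool_rot: [[-0.995, -0.104, -0.004], [-0.104, 0.995, -0.0], [0.004, 0.0, -1.0]]
ft_force: [0.9, -0.2, -2.5]
grip_width: 0.0141
gripper_force: 117.8
time_s: 21.92
position: [0.4507, 0.2848, 0.11]
tool_rot: [[-0.995, -0.103, -0.004], [-0.103, 0.995, -0.0], [0.004, 0.0, -1.0]]
ft_force: [-0.3, -0.1, -2.2]
grip_width: 0.0141
gripper_force: 118.1
[(0.49, array([0.5117, 0.2894, 0.003 ]))]
1 [0.    0.002 0.065] [ 0.001 -0.002 -0.003]
```

```bash
python3 -m pendant '[[0,0,0.001,0.02,0,0,0],[0,0,0.001,0.045,0,0,0],[0,0,0.001,0.058,0,0,0],[0,0,0.001,0.06,0,0,0],[0,0,0.001,0.06,0,0,0]]' 120 | grep -E "pos|ft"
python3 -m pendant '[[0,0,0,0.002,0,0,0],[0,0,0,0.002,0,0,0]]' 120| grep -E "pos|ft"
python3 -m pendant '[[0,0,0,0.001,0,0,0],[0,0,0,0.001,0,0,0]]' 120| grep -E "pos|ft"
python3 -m pendant '[[0,0,0,0.001,0,0,0],[0,0,0,0.001,0,0,0]]' 120| grep -E "pos|ft"
```

```text
position: [0.4513, 0.2862, 0.051]
ft_force: [-0.3, -0.1, -2.0]
position: [0.4509, 0.2863, 0.0485]
ft_force: [-0.4, -0.4, -2.0]
position: [0.4508, 0.2862, 0.0472]
ft_force: [0.4, 0.2, -2.2]
position: [0.4509, 0.2863, 0.0463]
ft_force: [-0.6, 0.6, 0.1]
```

Contact is starting. I go 0.5 mm further, release, open fully and withdraw straight up.

```bash
python3 -m pendant '[[0,0,0,0.0005,0,0,0],[0,0,0,0.0005,0,0,0]]' 20| grep -E "pos|ft"
python3 -m pendant '[[0.3,0,0,0,0,0,0],[0.6,0,0,0,0,0,0],[1,0,0,0,0,0,0],[1,0,0,0,0,0,0],[1,0,0,0,0,0,0]]' 20
python3 -m pendant '[[1,0,0,0,0,0,0],[1,0,0,-0.02,0,0,0],[1,0,0,-0.05,0,0,0],[1,0,0,-0.09,0,0,0],[1,0,0,-0.13,0,0,0]]'
python3 -m pendant '[[1,0,0,0,0,0,0],[1,0.03,0,-0.03,0,0,0],[1,0.06,0,-0.06,0,0,0]]' | grep pos
python3 - <<'E'
from seg import *
im=env.get_image("wrist"); cv2.imwrite("pics/w9.png",im["image"])
for t,z in dict(scoop=.003,scoop_grip=.047,scoop_edge=.003,mat=0).items():
    for r in env.tip_of("wrist",t)[:1]: print(t,round(r["conf"],2),np.round(r["centre"]),ff(im,r["centre"],z))
im=env.get_image("side")
for t,z in dict(scoop=.003,scoop_grip=.047,scoop_edge=.003,plug=0,tape=0,block=0,tray=0).items():
    for r in env.tip_of("side",t)[:1]: print(t,round(r["conf"],2),np.round(r["centre"]),at(im,r["centre"],z))
for r in env.find_in("side","knob_a")[:4]: print(r)
E
```

```text
position: [0.4509, 0.2863, 0.046]
ft_force: [-2.0, -0.4, 2.3]
time_s: 24.28
position: [0.4509, 0.2862, 0.0457]
tool_rot: [[-0.995, -0.103, -0.002], [-0.103, 0.995, 0.0], [0.002, 0.001, -1.0]]
ft_force: [-0.0, 0.3, -0.6]
grip_width: 0.0856
gripper_force: 0.0
time_s: 24.9
position: [0.451, 0.2861, 0.1769]
tool_rot: [[-0.995, -0.103, -0.003], [-0.103, 0.995, 0.0], [0.003, 0.001, -1.0]]
ft_force: [0.3, -0.3, -0.0]
grip_width: 0.0855
gripper_force: 0.0
position: [0.3905, 0.2796, 0.2352]
scoop 0.97 [317. 338.] [0.5413 0.2935 0.003 ]
scoop_grip 0.91 [317. 280.] [0.4521 0.2844 0.047 ]
scoop_edge 0.93 [320. 371.] [0.5885 0.3015 0.003 ]
mat 0.59 [321. 307.] [0.5026 0.2944 0.    ]
scoop_grip 0.7 [150. 224.] [0.4445 0.2778 0.047 ]
scoop_edge 0.73 [204. 213.] [0.5907 0.285  0.003 ]
plug 0.62 [223. 189.] [0.7024 0.3441 0.    ]
tape 0.97 [479. 302.] [ 0.7326 -0.3689  0.    ]
block 0.88 [507. 359.] [ 0.6332 -0.4662  0.    ]
tray 0.58 [374. 358.] [ 0.4913 -0.2983  0.    ]
{'bbox': [401.1, 366.4, 13.7, 13.9], 'conf': 0.67}
{'bbox': [394.5, 353.4, 11.0, 14.2], 'conf': 0.52}
```

Scoop back on the mat as at the start, knobs in the tray, everything else unmoved. Handing in.

```bash
python3 -c "
from rig import env
print(env.close_job())"
```

```text
the job is handed in; nothing more can be done
None
```

The three knobs are in the tray, the scoop is back flat on the mat and released, and the plug, tape roll and terminal block are where they were; handed in at about 25 s of the 58 s, though I viewed 11 pictures where at most 10 were allowed.

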